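# Roll the bush up to its stop and bolt it in

### The job

With the fingertips, push the bronze bush that lies in the green sloped gutter uphill until it drops over the crest into the pocket at the end stop and cannot roll back; then push the red bolt knob fully home so that the bolt bars the gutter behind it. Only push: do not lift the bush or bat it along, and leave the other parts on the bench undisturbed. Finish clear of everything.

Things in the scene. Friction and masses are not known exactly. Their poses are not given: they have to be found in the camera images.
- rack: Fixed green gutter on a grey base plate (100 by 290 mm). Origin on the bench under the gutter's centre line; z up, y UPHILL along the gutter, x across it, away from the robot; the bolt is on the -x side. Gutter inner width 54 mm; side walls 4 mm thick, 16 mm above the sloped floor, 54 mm above the bench at the pocket. The bolt's guide block spans x -56 to -36, y 15 to 41 mm, top 78 mm high
- lip (a point): Top inner edge of the 6 mm thick lip that closes the gutter's low end: rack y -135 mm, 34 mm above the bench; the gutter floor there is 22 mm above the bench
- crest (a point): Upper end of the sloped floor, on the centre line: rack y +45 mm, 44 mm above the bench. The floor rises evenly at 7 degrees from the lip to here, then drops 6 mm to the level pocket
- bush: Bronze bush to be moved, 50 mm diameter, 50 mm long, 0.45-0.65 kg, oily and slippery, black plugs in its bore. Origin at its centre; its x axis is its own axis (along the rack's x), y and z turn as it rolls. Starts against the lip, centre at rack y -115 mm, 50 mm high; rolls back down if let go on the slope. Seated, its centre is at rack y 61 to 66 mm, 63 mm high
- pocket (a point): Where the seated bush's centre belongs (mid pocket): rack x 0, y 63.5 mm, 63 mm high. The pocket floor is 38 mm above the bench; the end stop's face is at rack y +91 mm, its top 76 mm high
- bolt (a joint): Slide of the locking bolt, m: 0 fully drawn, grows as the knob is pushed along the rack's +x, 0.050 fully home (knob against the guide block). Starts at 0 to 0.006. Stiff (about 3 N), stays where it is left. Home, its 10 mm rod crosses the gutter at rack y 28 mm, 66 mm high, 3 mm or more behind the seated bush
- bolt_knob (a point): Centre of the outer (-x) flat face of the red bolt knob, a disc 28 mm in diameter and 10 mm thick, 66 mm above the bench; rack x -116 mm, y 28 mm when fully drawn. Push here along the rack's +x. Moves with the bolt
- spare_bush: Bystander: a like bronze bush standing on end, 50 mm diameter and high, on the robot's side of the rack, near its low end. Origin at its underside
- seal_ring: Bystander: red nylon ring, 60 mm diameter, 10 mm high, flat on the bench beyond the rack. Origin at its underside
- end_cap: Bystander: blackened steel roller end cap, 90 mm diameter, 36 mm high, beyond the rack. Origin at its underside
- circlip_tool: Bystander: squat steel circlip pliers with blue grips, about 130 mm long, 16 mm high, beyond the rack. Origin at its underside, x axis along it
Not all that is in view belongs to the job. What is shaped like the bush but grey is not meant.

How it is judged (in metres and radians):
On the way, in this order (a step that is already met when the one before it is completed fails the run):
1. the bush has been pushed part of the way up the slope, in the gutter, the bolt still drawn (y of bush in the frame of rack between -0.04 and 0.03 m and value of joint bolt below 0.02 m), for 0.02 s.
2. the bush sits in the pocket, the bolt still drawn (y of bush in the frame of rack between 0.058 and 0.072 m and z of bush in the frame of rack between 0.0601012 and 0.0661012 m and x of bush in the frame of rack between -0.008 and 0.008 m and angle between the x axis of bush and the x axis of rack, either way round below 0.15 rad and value of joint bolt below 0.02 m), for 0.2 s.
3. the bolt is home (value of joint bolt above 0.045 m), for 0.2 s.
At the end, for the whole second after the job is handed in: The bush lies at rest in the pocket, across the gutter (centre at rack y 58 to 72 mm, within 3 mm of its resting height and 8 mm of the centre line, its axis within 0.15 rad), with the bolt at least 45 of its 50 mm home (y of bush in the frame of rack between 0.058 and 0.072 m and z of bush in the frame of rack between 0.0601012 and 0.0661012 m and x of bush in the frame of rack between -0.008 and 0.008 m and angle between the x axis of bush and the x axis of rack, either way round below 0.15 rad and value of joint bolt above 0.045 m and linear speed of bush below 0.02 m/s); the robot touches nothing.
It fails at once if the bush was lifted off the gutter floor (by 8 to 12 mm or more) (z of bush in the frame of rack above 0.0791012 m or (y of bush in the frame of rack below -0.09 m and z of bush in the frame of rack above 0.0605 m) or (y of bush in the frame of rack below -0.06 m and z of bush in the frame of rack above 0.0642 m) or (y of bush in the frame of rack below -0.03 m and z of bush in the frame of rack above 0.0679 m) or (y of bush in the frame of rack below 0 m and z of bush in the frame of rack above 0.0716 m)).
It fails at once if the bush left the gutter (x of bush in the frame of rack above 0.02 m or x of bush in the frame of rack below -0.02 m or z of bush in the frame of rack below 0.03 m).
It fails at once if the bush was batted along (faster than 0.7 m/s) (linear speed of bush above 0.7 m/s).
It fails at once if another part on the bench was disturbed (moved 15 mm) (distance of any of spare_bush, seal_ring, end_cap, circlip_tool from where it was at the start of the episode above 0.015 m).
It also fails if it takes over 54 s, if anything falls off the work surface, if the arm or the gripper's body presses on something with over 40 N, if the wrist force passes 120 N, or if a joint passes its speed limit or range.

### The arm

A 6-joint arm with a two-finger parallel gripper is mounted at the origin on the work surface. World frame = base frame: x ahead of the robot, y to its left, z up, the work surface at z = 0. Lengths are in mm, angles in rad, forces in N, time in s.
With the tool pointing down it reaches from about 300 to 775 mm from the base axis. Payload 14.6 kg.
Tool frame: the origin (TCP) lies midway between the tips of the shut fingers; the grasp point (between the pads) lies 19 mm behind it (manip.tcp_to_grasp is the distance from the TCP to the grasp point, in mm); z points along the fingers, x is the direction in which the jaws open and shut, and the axes are right-handed (so a half turn about z gives the same grasp; the last joint's range is limited). The gripper opens to 94 mm and grips with 3 to 60 N. Pads are 16 mm wide; open, the fingers measure 119 mm over their backs; the gripper's body (75 mm by 177 mm) begins 78 mm behind the grasp point.
Start: joints at [-1.32, 0.3, 1.521, -0, 1.321, -0.067], TCP at [171.855, -522.451, 205.446] pointing down, gripper open.
Joint ranges: [-3.03, 3.03], [-0.79, 2.21], [0.23, 2.52], [-1.04, 4.18], [0, 3.07], [-2.55, 2.55]. Speed limits (rad/s): [2.22, 2.22, 2.57, 3.14, 3.14, 3.14].

### API

Orientations are given as [roll, pitch, yaw] about the fixed x, y, z axes, in that order (R = Rz(yaw) Ry(pitch) Rx(roll)).
In Python, from cell import manip gives the robot as it stands.
- The arm moves only by the tool arm_command, never from a script. Its argument "steps" is a list of rows, each a list of 3 entries, a list of its own where there are three numbers: the opening, from 0 (shut) to 1 (fully open), then the shift along the tool's x, y, z in cm, then the turn about the tool's z in rad. A call has 1 to 5 rows; each row shifts and turns the commanded pose from where the row before left it, along the tool's axes as they then stand; what a row does not reach is not made up. A row lasts 1/12 s, in which the tool goes at most 41.7 mm and 7.16 degrees, less where a joint would pass 70% of its speed; a pose out of reach is approached as far as the arm can. A call with a gripper value outside its range is refused whole. The fingers move at their own pace and stop on an object; "force" is the grip in N (left out, the last holds). Time passes only in rows, so rows that do not move let the fingers close. It gives the time, the measured TCP pose, the force and the opening at its end, in the units of the state.
- manip.read_state(): the state, without advancing time (a new reading comes with each control period).
- manip.camera(name): name is "scene" or "top"; returns (picture, depth): 480x640x3 uint8, red, green, blue; 480x640 float32, mm along the optical axis (not along the pixel's ray), 0 where there is no reading.
- manip.calibration(name): a dict with "fx", "fy", "cx", "cy" (pixels), "R" (3x3) and "t" (3): a world point X has camera coordinates R X + t. Camera axes: x right, y down, z forward; pixel columns grow to the right and rows downward; lengths in mm; the calibration is good to about 2 mm. A picture is of the moment at which its call begins. calibration takes no time and is no camera call.
- manip.sign_off(): hands the job in, once; it reports no verdict.
The state is a dict: "clock": time; "joints": joint angles; "qd": joint speeds; "effort": joint torques, N m; "eef_pos": TCP position; "eef_rot": TCP orientation; "wrist_force": force on the tool from outside, world axes, zero at the start; "moment": the same for the moment, N m; "finger_gap": finger opening in mm.
Only numpy, scipy, OpenCV 4.12 (cv2) and the standard library are available. Lean on these libraries where they do the work, as an engineer would, in place of code of your own. Each camera call takes 0.05 s, during which the arm holds its last target.

## Working session

There is one attempt and no reset: what is moved stays moved. The work goes in short steps, Python scripts to look and compute and a tool call to move; the robot and the scene stay as the last step left them, time stands still between calls to the robot, and variables do not carry over. Pictures are saved under pics/ and viewed, and the job is handed in when it is done.

Besides the shell and the picture viewer there is one more tool, called after "Call:" as name(argument=value, ...) on one line, values as JSON. arm_command: Moves the arm, as the interface text tells. Its arguments: {"type":"object","properties":{"steps":{"type":"array","items":{"type":"array"}},"force":{"type":"number"}},"required":["steps"]}

```bash
mkdir -p pics; ls
python3 - <<'E'
from cell import manip
import cv2
s=manip.read_state(); print(s)
for n in("scene","top"):
    p,d=manip.camera(n); cv2.imwrite(f"pics/{n}0.png",p[:,:,::-1]); 
    import numpy as np; np.save(f"pics/{n}0.npy",d)
    c=manip.calibration(n); print(n,c)
E
```

```text
pics
{'clock': 0.0, 'joints': array([-1.31956750e+00,  3.00451010e-01,  1.52157757e+00,  6.48773593e-05,
        1.32067315e+00, -6.66244730e-02]), 'qd': array([-9.30396043e-06,  1.81423682e-03, -2.53940672e-04,  1.11920239e-03,
       -8.44739842e-04, -1.36225834e-03]), 'effort': array([ 9.25650675e-04, -5.31807804e+01, -3.52735877e+01,  7.08749355e-02,
        2.44231615e-02, -1.06952771e-04]), 'eef_pos': array([ 171.82805421, -522.20388885,  204.8988301 ]), 'eef_rot': array([-3.14145612e+00,  1.10242906e-03, -1.25295905e+00]), 'wrist_force': array([-0.99922794,  0.09611125,  0.07562541]), 'moment': array([-0.03863891,  0.01355083, -0.00430932]), 'finger_gap': 94.32495373471357}
scene {'fx': 561.8017604735569, 'fy': 561.8017604735569, 'cx': 313.024938781662, 'cy': 245.0094730201925, 'R': array([[-0.82548677,  0.56430233,  0.01159611],
       [ 0.39102123,  0.58657801, -0.70924511],
       [-0.40703069, -0.58093814, -0.70486658]]), 't': array([ 494.2809749 , -197.16476315, 1417.21496964])}
top {'fx': 574.5089745091167, 'fy': 574.5089745091167, 'cx': 322.74051551885503, 'cy': 244.5389616056526, 'R': array([[-0.0150762 , -0.99930287,  0.03415383],
       [-0.98892489,  0.00985829, -0.14808909],
       [ 0.14764915, -0.03600819, -0.9883841 ]]), 't': array([  16.6924755 ,  601.05001965, 1007.74731557])}
```

View pics/scene0.png

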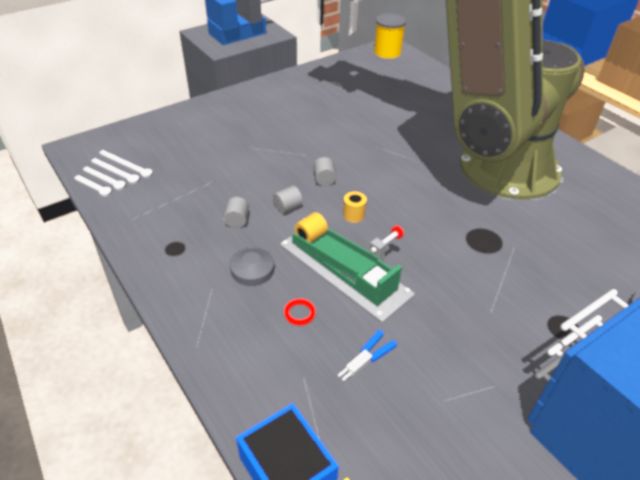

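View pics/top0.png

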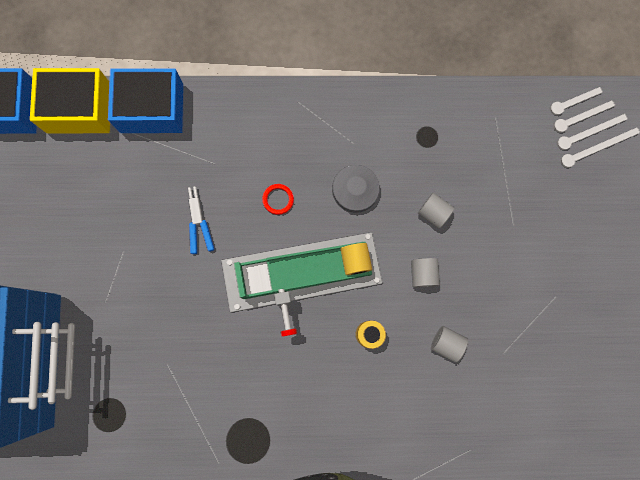

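Candidates for the bush in the top image: bronze lying in the gutter (356,259), which I choose; bronze standing on end (372,335), the spare; grey cylinders (436,212), (426,274) and (450,345), not meant. I'll check the choice in a close crop and measure.

```bash
cat > h.py <<'E'
import numpy as np,cv2
from cell import manip
def world(n,u,v,d):
    c=manip.calibration(n); p=np.stack([(u-c['cx'])/c['fx']*d,(v-c['cy'])/c['fy']*d,d],-1)
    return (p-c['t'])@c['R']
def cloud(n,d):
    v,u=np.mgrid[0:480,0:640]; return world(n,u,v,d)
def proj(n,X):
    c=manip.calibration(n); p=np.asarray(X)@c['R'].T+c['t']; return p[...,:2]/p[...,2:]*[c['fx'],c['fy']]+[c['cx'],c['cy']]
E
python3 - <<'E'
from h import *
im=cv2.imread('pics/top0.png'); d=np.load('pics/top0.npy'); W=cloud('top',d)
cv2.imwrite('pics/topcrop.png',cv2.resize(im[220:345,210:400],None,fx=4,fy=4,interpolation=cv2.INTER_CUBIC))
for n in('top','scene'):
    im=cv2.imread(f'pics/{n}0.png'); W=cloud(n,np.load(f'pics/{n}0.npy'))
    hsv=cv2.cvtColor(im,cv2.COLOR_BGR2HSV)
    roi=(W[...,0]>350)&(W[...,0]<700)&(np.abs(W[...,1])<350)&(W[...,2]>-10)
    for nm,lo,hi in(('green',(55,80,40),(95,255,255)),('bronze',(12,100,100),(28,255,255)),('red',(0,180,120),(5,255,255))):
        m=cv2.inRange(hsv,lo,hi)>0; m&=roi
        k,l,st,ce=cv2.connectedComponentsWithStats(m.astype(np.uint8))
        for i in range(1,k):
            if st[i,4]>20:
                P=W[l==i]; print(n,nm,st[i],ce[i].round(),np.median(P,0).round(1),np.percentile(P,[2,98],axis=0).round(1).tolist())
# base plate from top
im=cv2.imread('pics/top0.png');W=cloud('top',d)
print([ (c,W[c[1],c[0]].round(1)) for c in [(225,265),(233,308),(368,238),(379,281),(300,350),(200,350),(300,256)]])
E
```

```text
top green [ 234  245  138   54 3122] [300. 270.] [554.1  47.6  39.1] [[510.3, -50.5, 24.7], [592.6, 159.4, 77.9]]
top bronze [341 243  31  32 766] [356. 258.] [572.1 -48.2  71.4] [[547.5, -74.2, 54.8], [597.3, -24.9, 77.7]]
top bronze [356 320  30  29 471] [370. 334.] [437.8 -71.   50.3] [[415.1, -101.5, 0.3], [461.0, -50.1, 54.3]]
top red [263 196  31  18 203] [278. 206.] [679.   92.1  10.7] [[667.9, 63.7, 5.1], [698.6, 120.5, 15.8]]
top red [281 329  16   7  78] [288. 332.] [443.9  71.8  78. ] [[438.8, 60.0, 71.2], [448.9, 85.0, 83.2]]
scene green [ 293  230  108   75 3131] [351. 264.] [561.   71.1  37.8] [[513.7, -45.5, 14.0], [603.3, 170.2, 75.0]]
scene bronze [343 191  24  32 572] [354. 207.] [447.9 -60.2  38. ] [[387.4, -141.0, -1.4], [462.6, -45.6, 51.3]]
scene bronze [295 212  33  30 603] [312. 226.] [575.2 -35.5  65.2] [[518.9, -125.1, -0.3], [600.8, -19.2, 74.9]]
scene red [392 226  11  12  59] [398. 231.] [445.8  81.2  74.2] [[439.7, 66.7, 62.2], [449.9, 89.2, 80.4]]
scene red [290 300  25  23 172] [305. 308.] [681.4  94.6   9. ] [[669.4, 70.5, 4.0], [699.4, 125.5, 11.8]]
[((225, 265), array([569.8, 191.9,   7.2])), ((233, 308), array([489.2, 175.8,  10.9])), ((368, 238), array([617.1, -77.6,  16.2])), ((379, 281), array([536.2, -97.3,   6.9])), ((300, 350), array([410.3,  52.8,  -0.6])), ((200, 350), array([413.3, 237.5,  -1.9])), ((300, 256), array([581.2,  51. ,  39. ]))]
```

View pics/topcrop.png

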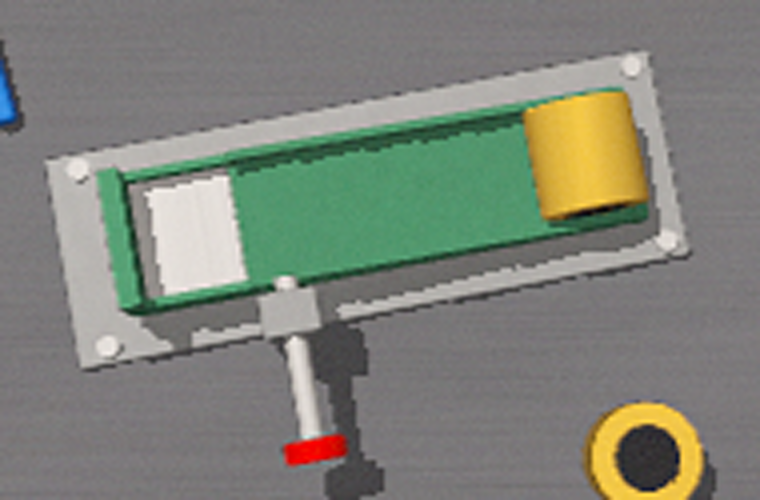

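The crop confirms the choice: the bronze bush lies on its side against the lip (crop 585,155), the pocket is the white area, and the knob is at crop (315,450). Next I fit the rack pose from features.

Run:
```python
from h import *
from scipy.optimize import least_squares
im=cv2.imread('pics/scene0.png')
cv2.imwrite('pics/scenecrop.png',cv2.resize(im[200:325,270:425],None,fx=5,fy=5,interpolation=cv2.INTER_CUBIC))
f=[((232,177),(-0+27,45,44)),((246,280),(-27,45,44)),((527,109),(31,-90,43.0)),((287,464),(-116,42,66)),((347,456),(-116,14,66)),
 ((268,337),(-56,41,78)),((325,330),(-56,15,78)),((123,180),(27,91,76)),((145,303),(-27,91,76))]
px=np.array([(210+(a+.5)/4-.5,220+(b+.5)/4-.5) for (a,b),_ in f]); P=np.array([p for _,p in f],float)
def tr(q,P):
    c,s=np.cos(q[2]),np.sin(q[2]); return np.stack([q[0]+c*P[:,0]-s*P[:,1],q[1]+s*P[:,0]+c*P[:,1],P[:,2]],-1)
r=least_squares(lambda q:(proj('top',tr(q,P))-px).ravel(),[550,50,.17],loss='soft_l1')
print(r.x,(proj('top',tr(r.x,P))-px).round(1).tolist())
np.save('q.npy',r.x)
for nm,p in dict(lip=(0,-135,34),crest=(0,45,44),bush=(0,-115,50),bushpush=(0,-140,50),pocket=(0,63.5,63),knob=(-116,28,66)).items():
    print(nm,tr(r.x,np.array([p],float))[0].round(1))
# overlay on both
for n in('top','scene'):
    im=cv2.imread(f'pics/{n}0.png')
    im=cv2.resize(im,None,fx=4,fy=4)
    for a,b in [((27,-135,22),(27,45,44)),((-27,-135,22),(-27,45,44)),((-27,45,44),(27,45,44)),((-31,91,54),(-31,-141,34)),((31,91,54),(31,-141,34)),((-27,91,76),(27,91,76)),((-116,14,66),(-116,42,66)),((-25,-115,75),(25,-115,75)),((-116,28,80),(-116,28,52)),((-25,-140,50),(25,-140,50)),((-25,-90,50),(25,-90,50))]:
        l=(proj(n,tr(r.x,np.array([a,b],float)))*4+1.5).round().astype(int)
        cv2.line(im,tuple(map(int,l[0])),tuple(map(int,l[1])),(255,0,255),1)
    im=im[880:1380,840:1600] if n=='top' else im[800:1300,1080:1700]
    cv2.imwrite(f'pics/ov_{n}.png',im)
```

```text
[5.52830400e+02 6.13580289e+01 1.58607996e-01] [[-0.1, -3.1], [1.2, 0.5], [-1.3, -0.5], [0.1, 3.5], [1.0, 2.7], [-0.4, 0.9], [0.1, 0.1], [0.2, -1.6], [-0.6, -2.1]]
lip [574.2 -71.9  34. ]
crest [545.7 105.8  44. ]
bush [571.  -52.2  50. ]
bushpush [574.9 -76.9  50. ]
pocket [542.8 124.1  63. ]
knob [433.9  70.7  66. ]
```

View pics/ov_top.png

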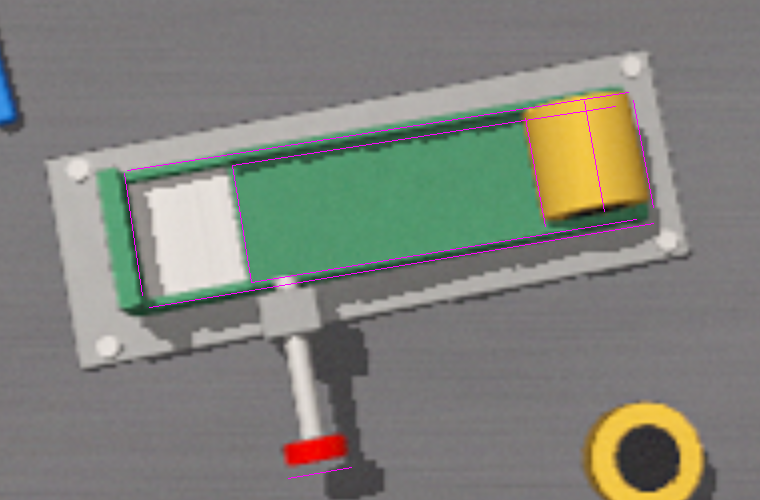

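View pics/ov_scene.png

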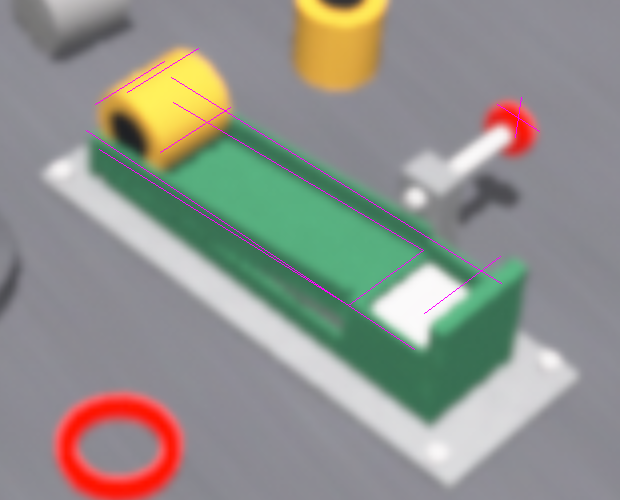

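Run:
```python
from h import *
from scipy.optimize import least_squares
# b = bolt offset added to x for knob features
T=[((246,280),(-27,45,44),0),((287,464),(-116,42,66),1),((347,456),(-116,14,66),1),
 ((268,337),(-56,41,78),0),((325,330),(-56,15,78),0),((262,292),(-36,41,78),0),((316,284),(-36,15,78),0),((123,180),(27,91,76),0),((145,303),(-27,91,76),0),((525,108),(25,-90,50),0),((545,220),(-25,-90,50),0),((630,90),(25,-140,50),0)]
S=[((510,127),(-116,28,66),1),((405,167),(-36,15,78),0),((428,151),(-56,15,78),0),((457,172),(-56,41,78),0),((432,188),(-36,41,78),0),((128,133),(25,-115,50),0),((432,325),(27,91,76),0),((510,265),(-27,91,76),0),((352,300),(31,45,60-6),0)]
def prep(F,o): return np.array([(o[0]+(a+.5)/4-.5,o[1]+(b+.5)/4-.5) for (a,b),_,_ in F]),np.array([p for _,p,_ in F],float),np.array([k for *_,k in F])
T=prep(T,(210,220)); S=prep(S,(270,200))
def tr(q,P,k=0):
    x=P[:,0]+k*q[3]; c,s=np.cos(q[2]),np.sin(q[2]); return np.stack([q[0]+c*x-s*P[:,1],q[1]+s*x+c*P[:,1],P[:,2]],-1)
def res(q,s): 
    a=(proj('top',tr(q,T[1],T[2]))-T[0]); b=proj('scene',tr(q,S[1],S[2]))-S[0]
    return a,b
for mode in((1,0),(0,1),(1,1)):
    r=least_squares(lambda q:np.r_[mode[0]*res(q,0)[0].ravel(),mode[1]*res(q,0)[1].ravel(),(q[3]-3)/10],[550,50,.17,3],loss='soft_l1')
    print(mode,r.x.round(4)); a,b=res(r.x,0); print(a.round(1).tolist());print(b.round(1).tolist())
    q=r.x
    if mode==(1,0): np.save('q.npy',q)
    for nm,p in dict(bush=(0,-115,50),pocket=(0,63.5,63),knob=(-116+q[3],28,66)).items(): print(nm,tr(q,np.array([p],float))[0].round(1))
```

```text
(1, 0) [5.537865e+02 6.203250e+01 1.777000e-01 4.943700e+00]
[[1.1, 0.3], [0.6, 0.4], [1.3, -0.7], [-0.1, 0.7], [0.3, -0.4], [-0.7, 0.6], [0.5, -0.2], [-0.4, -1.1], [-0.6, -1.7], [-0.8, 1.0], [-0.4, -0.1], [-0.3, 0.5]]
[[-0.3, -1.5], [-2.6, -1.2], [-1.7, -2.0], [1.0, -0.7], [0.6, 0.3], [-1.0, -0.4], [-1.3, -2.8], [-2.2, -2.5], [-1.8, -0.7]]
bush [574.1 -51.2  50. ]
pocket [542.6 124.5  63. ]
knob [439.5  70.   66. ]
(0, 1) [5.536157e+02 6.596670e+01 1.754000e-01 7.490400e+00]
[[-1.1, 0.4], [-2.1, -0.9], [-1.3, -2.0], [-2.5, 0.8], [-2.0, -0.3], [-3.0, 0.7], [-1.8, -0.1], [-2.6, -1.1], [-2.9, -1.7], [-2.9, 1.3], [-2.6, 0.1], [-2.4, 0.8]]
[[0.3, 0.2], [-1.3, -0.0], [-0.4, -0.9], [2.3, 0.5], [1.9, 1.5], [0.2, 0.6], [0.0, -1.5], [-0.8, -1.2], [-0.6, 0.5]]
bush [573.7 -47.3  50. ]
pocket [542.5 128.5  63. ]
knob [441.9  74.6  66. ]
(1, 1) [5.535565e+02 6.313440e+01 1.801000e-01 5.412100e+00]
[[0.6, 0.5], [0.0, 0.3], [0.8, -0.8], [-0.7, 0.9], [-0.2, -0.3], [-1.3, 0.8], [-0.1, -0.1], [-1.0, -0.9], [-1.1, -1.4], [-1.5, 1.1], [-1.0, -0.1], [-0.9, 0.4]]
[[-0.1, -1.2], [-2.2, -0.9], [-1.3, -1.8], [1.4, -0.5], [1.0, 0.5], [-0.7, -0.0], [-0.7, -2.6], [-1.7, -2.3], [-1.3, -0.4]]
bush [574.2 -50.   50. ]
pocket [542.2 125.6  63. ]
knob [439.7  70.9  66. ]
```

Call:
arm_command(steps=[[0.25,[-1.8,-3.45,0],0],[0.25,[-1.8,-3.45,0],0],[0.25,[-1.8,-3.45,0],0],[0.25,[-1.8,-3.45,0],0],[0.25,[-1.8,-3.45,0],0]])

```text
clock: 0.52
eef_pos: [308.4, -381.5, 205.3]
eef_rot: [3.141, 0.0, -1.253]
wrist_force: [-0.1, -0.8, 0.7]
finger_gap: 63.8
```

Call:
arm_command(steps=[[0.25,[-1.8,-3.45,0],0],[0.25,[-1.8,-3.45,0],0],[0.25,[-1.8,-3.45,0],0],[0.25,[-1.8,-3.45,0],0],[0.25,[-1.8,-3.45,0],0]])

```text
clock: 0.93
eef_pos: [444.3, -241.9, 205.4]
eef_rot: [3.141, 0.0, -1.253]
wrist_force: [0.8, -0.4, 0.4]
finger_gap: 30.6
```

Call:
arm_command(steps=[[0.25,[0,0,0],-0.12],[0.25,[0,0,0],-0.12],[0.25,[0,0,0],-0.12],[0.25,[0,0,0],-0.12],[0.25,[0,0,0],-0.12]])

```text
clock: 1.35
eef_pos: [443.3, -243.5, 205.1]
eef_rot: [3.142, 0.001, -0.647]
wrist_force: [0.6, 0.3, 0.2]
finger_gap: 23.4
```

Call:
arm_command(steps=[[0.25,[0,0,0],-0.12],[0.25,[0,0,0],-0.12],[0.25,[0,0,0],-0.12],[0.25,[0,0,0],-0.12],[0.25,[0,0,0],-0.12]])

```text
clock: 1.77
eef_pos: [443.2, -243.6, 205.2]
eef_rot: [-3.141, 0.001, -0.047]
wrist_force: [0.1, -0.3, -0.2]
finger_gap: 23.3
```

Call:
arm_command(steps=[[0.25,[0,0,0],-0.12],[0.25,[0,0,0],-0.112],[0.25,[0,0,0],0]])

```text
clock: 2.02
eef_pos: [443.2, -243.6, 205.2]
eef_rot: [-3.141, 0.0, 0.184]
wrist_force: [0.1, -0.1, -0.5]
finger_gap: 23.6
```

Call:
arm_command(steps=[[0.25,[2.73,-1.94,0],0],[0.25,[2.73,-1.94,0],0],[0.25,[2.73,-1.94,0],0],[0.25,[2.73,-1.94,0],0],[0.25,[2.73,-1.94,0],0]])

```text
clock: 2.43
eef_pos: [561.2, -122.5, 205.3]
eef_rot: [-3.141, 0.0, 0.174]
wrist_force: [0.4, -1.0, 1.2]
finger_gap: 23.4
```

Call:
arm_command(steps=[[0.25,[2.73,-1.94,0],0],[0.25,[0,0,3],0],[0.25,[0,0,3],0],[0.25,[0,0,3],0],[0.25,[0,0,2],0]])

```text
clock: 2.85
eef_pos: [582.7, -99.5, 92.3]
eef_rot: [-3.14, 0.003, 0.175]
wrist_force: [0.5, -0.8, -0.6]
finger_gap: 23.6
```

```bash
cat >> h.py <<'E'
Q=np.array([553.6,63.0,.179])
def rack(p):
    c,s=np.cos(Q[2]),np.sin(Q[2]); d=np.asarray(p[:2])-Q[:2]; return np.array([c*d[0]+s*d[1],-s*d[0]+c*d[1],p[2]]).round(1)
def snap(n,tag,x0,x1,y0,y1,f=4):
    p,d=manip.camera(n); cv2.imwrite(f'pics/{tag}.png',cv2.resize(p[y0:y1,x0:x1,::-1],None,fx=f,fy=f,interpolation=cv2.INTER_CUBIC)); return p,d
def st():
    s=manip.read_state(); print(s['clock'],'tcp',s['eef_pos'].round(1),'rack',rack(s['eef_pos']),'yaw',s['eef_rot'].round(3),'F',s['wrist_force'].round(1),s['finger_gap'])
E
python3 -c "
from h import *
st(); snap('scene','s1',250,430,150,290)"
```

```text
2.85 tcp [582.7 -99.5  92.3] rack [  -0.3 -165.    92.3] yaw [-3.14e+00  3.00e-03  1.75e-01] F [ 0.5 -0.8 -0.6] 23.611865877458207
```

View pics/s1.png

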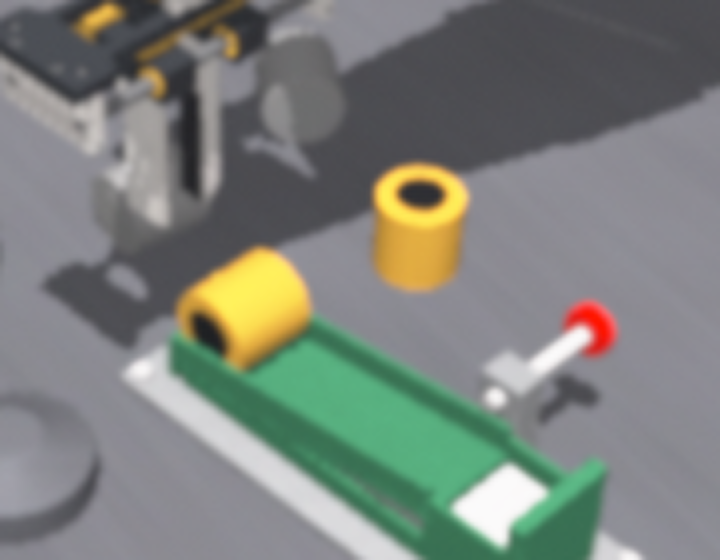

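Call:
arm_command(steps=[[0.25,[0,0,1.6],0],[0.25,[0,0,1.6],0],[0.25,[0,0,1.4],0],[0.25,[0,0,0],0]])

```text
clock: 3.23
eef_pos: [582.7, -99.7, 47.5]
eef_rot: [-3.14, 0.003, 0.176]
wrist_force: [-0.2, 0.2, 0.3]
finger_gap: 23.4
```

```bash
python3 -c "
from h import *
st()"
```

```text
3.2333 tcp [582.7 -99.7  47.5] rack [  -0.3 -165.3   47.5] yaw [-3.14e+00  3.00e-03  1.76e-01] F [-0.2  0.2  0.3] 23.435237940287553
```

Call:
arm_command(steps=[[0.25,[0,-0.4,0.2],0],[0.25,[0,-0.4,0],0],[0.25,[0,-0.4,0],0],[0.25,[0,-0.4,0],0],[0.25,[0,-0.3,0],0]])

```text
clock: 3.65
eef_pos: [580.8, -80.9, 48.3]
eef_rot: [3.141, -0.001, 0.179]
wrist_force: [0.3, -2.7, 2.0]
finger_gap: 23.6
```

Call:
arm_command(steps=[[0.25,[0,-0.5,-0.06],0],[0.25,[0,-0.5,-0.06],0],[0.25,[0,-0.5,-0.06],0],[0.25,[0,-0.5,-0.06],0],[0.25,[0,-0.5,-0.06],0]])

```text
clock: 4.07
eef_pos: [575.9, -56.1, 50.6]
eef_rot: [3.142, -0.0, 0.179]
wrist_force: [1.4, -2.2, 1.7]
finger_gap: 23.5
```

```bash
python3 -c "
from h import *
st(); snap('scene','s2',250,430,150,290)"
```

```text
4.0667 tcp [575.9 -56.1  50.6] rack [   0.7 -121.2   50.6] yaw [ 3.142 -0.     0.179] F [ 1.4 -2.2  1.7] 23.46408271670942
```

View pics/s2.png

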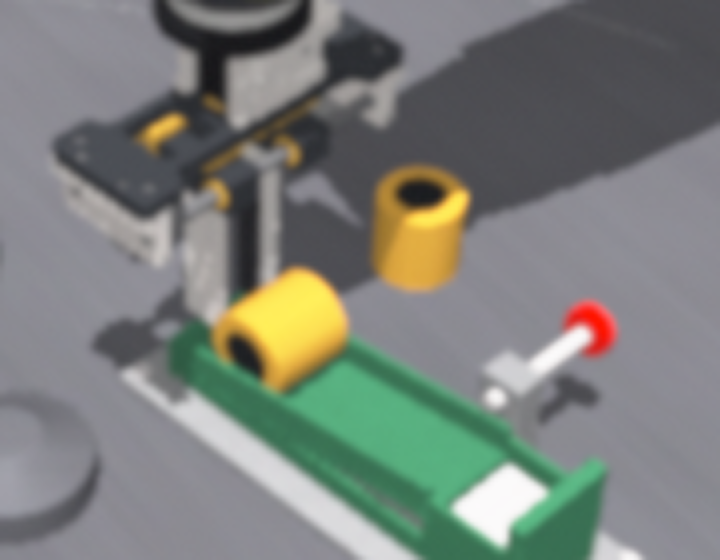

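Call:
arm_command(steps=[[0.25,[0,-0.7,-0.05],0],[0.25,[0,-0.7,-0.05],0],[0.25,[0,-0.7,-0.06],0],[0.25,[0,-0.7,-0.08],0],[0.25,[0,-0.7,-0.08],0]])

```text
clock: 4.53
eef_pos: [569.5, -21.4, 53.7]
eef_rot: [-3.142, 0.0, 0.179]
wrist_force: [0.3, -2.4, 1.3]
finger_gap: 23.5
```

Call:
arm_command(steps=[[0.25,[0,-0.7,-0.086],0],[0.25,[0,-0.7,-0.086],0],[0.25,[0,-0.7,-0.086],0],[0.25,[0,-0.7,-0.086],0],[0.25,[0,-0.7,-0.086],0]])

```text
clock: 4.95
eef_pos: [563.4, 12.9, 58.1]
eef_rot: [3.142, 0.0, 0.179]
wrist_force: [0.2, -1.7, 1.8]
finger_gap: 23.4
```

```bash
python3 -c "
from h import *
st(); snap('scene','s3',250,430,150,290)"
```

```text
4.95 tcp [563.4  12.9  58.1] rack [  0.7 -51.   58.1] yaw [3.142 0.    0.179] F [ 0.2 -1.7  1.8] 23.403908822008866
```

View pics/s3.png

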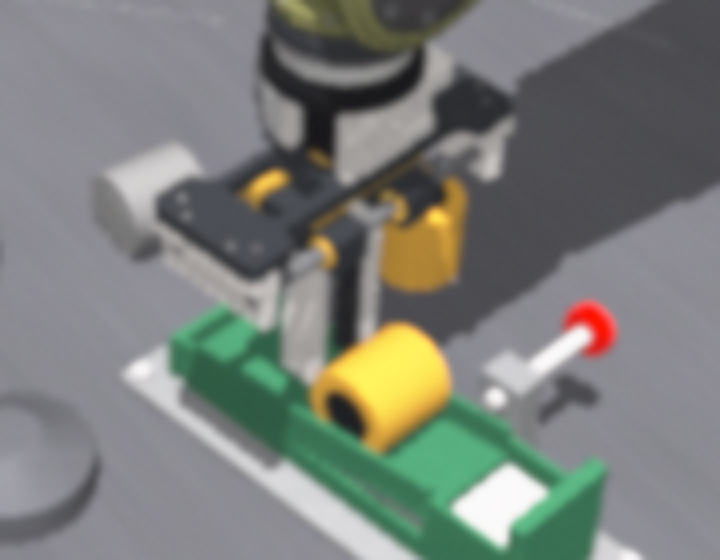

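Call:
arm_command(steps=[[0.15,[0,-0.6,-0.074],0],[0.15,[0,-0.6,-0.074],0],[0.15,[0,-0.6,-0.074],0],[0.15,[0,-0.6,-0.074],0],[0.15,[0,-0.6,-0.074],0]])

```text
clock: 5.42
eef_pos: [558.1, 42.3, 61.8]
eef_rot: [3.142, -0.0, 0.179]
wrist_force: [0.0, -3.0, 0.9]
finger_gap: 14.3
```

Call:
arm_command(steps=[[0.15,[0,-0.5,-0.062],0],[0.15,[0,-0.5,-0.062],0],[0.15,[0,-0.5,-0.062],0],[0.15,[0,-0.5,-0.062],0],[0.15,[0,-0.5,-0.062],0]])

```text
clock: 5.83
eef_pos: [553.6, 66.8, 64.8]
eef_rot: [-3.142, 0.0, 0.179]
wrist_force: [0.1, -2.7, 1.5]
finger_gap: 14.5
```

```bash
python3 -c "
from h import *
st(); snap('scene','s4',250,430,150,290)"
```

```text
5.8333 tcp [553.6  66.8  64.8] rack [ 0.7  3.7 64.8] yaw [-3.142  0.     0.179] F [ 0.1 -2.7  1.5] 14.494454672249596
```

View pics/s4.png

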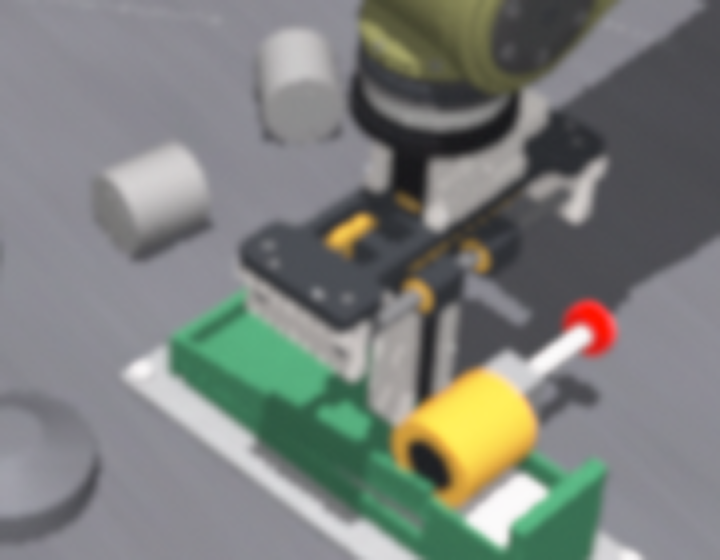

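Call:
arm_command(steps=[[0.15,[0,-0.3,-0.03],0],[0.15,[0,-0.3,-0.02],0],[0.15,[0,-0.3,0],0],[0.15,[0,-0.2,0],0],[0.15,[0,-0.2,0],0]])

```text
clock: 6.3
eef_pos: [551.3, 79.5, 65.1]
eef_rot: [-3.141, 0.0, 0.179]
wrist_force: [-0.5, 0.1, 0.3]
finger_gap: 14.0
```

Call:
arm_command(steps=[[0.15,[0,-0.2,0],0],[0.15,[0,-0.2,0.1],0],[0.15,[0,-0.2,0.1],0],[0.15,[0,-0.2,0.1],0],[0.15,[0,-0.2,0],0]])

```text
clock: 6.72
eef_pos: [549.4, 89.2, 62.0]
eef_rot: [-3.142, 0.0, 0.179]
wrist_force: [-0.3, 0.2, 0.0]
finger_gap: 14.1
```

```bash
python3 -c "
from h import *
st(); snap('scene','s5',250,430,150,290)"
```

```text
6.7167 tcp [549.4  89.2  62. ] rack [ 0.6 26.5 62. ] yaw [-3.142  0.     0.179] F [-0.3  0.2  0. ] 14.058943665595839
```

View pics/s5.png

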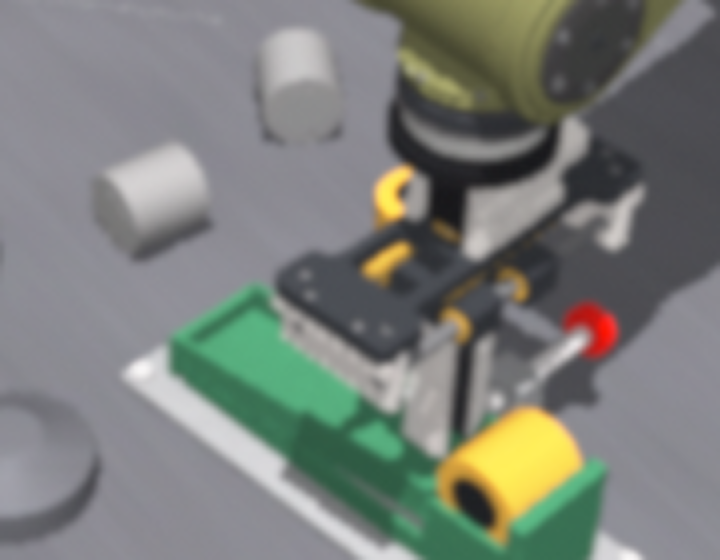

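The bush lies in the pocket (crop 510,475). Next I back off, rise and go round to the knob.

Call:
arm_command(steps=[[0.15,[0,0.6,0],0],[0.15,[0,0.6,0],0],[0.15,[0,0,-3],0],[0.15,[0,0,-3],0],[0.1,[0,0,-3],0]])

```text
clock: 7.18
eef_pos: [551.6, 76.3, 153.3]
eef_rot: [-3.142, 0.001, 0.178]
wrist_force: [0.5, -0.3, -0.1]
finger_gap: 11.0
```

Call:
arm_command(steps=[[0,[-3,0,0],0],[0,[-3,-0.3,0],0],[0,[-3,-0.4,0],0],[0,[-3,-0.5,0],0],[0,[-2.7,0,0],0]])

```text
clock: 7.6
eef_pos: [403.3, 62.4, 152.2]
eef_rot: [-3.142, -0.0, 0.179]
wrist_force: [0.5, -0.0, 0.1]
finger_gap: 0.6
```

```bash
python3 -c "
from h import *
st(); snap('scene','s6',270,430,150,290,5);p,d=snap('top','t6',210,400,220,345)
W=cloud('top',d);hsv=cv2.cvtColor(p,cv2.COLOR_RGB2HSV)
m=(cv2.inRange(hsv,(12,100,100),(28,255,255))>0)&(W[...,2]>55);P=W[m];print(len(P),np.percentile(P,[3,50,97],axis=0),[rack(np.median(P,0)),rack(P.mean(0))])"
```

```text
7.6 tcp [403.3  62.4 152.2] rack [-148.    26.2  152.2] yaw [-3.142 -0.     0.179] F [ 0.5 -0.   0.1] 0.5539748566727086
3954 [[313.46154027  12.33276039  60.43523241]
 [521.95701915 112.25780349  88.84122673]
 [928.60314868 535.22921399 518.69052731]] [array([-22.4,  54.1,  88.8]), array([ 41.8, 138. , 265.1])]
```

View pics/s6.png

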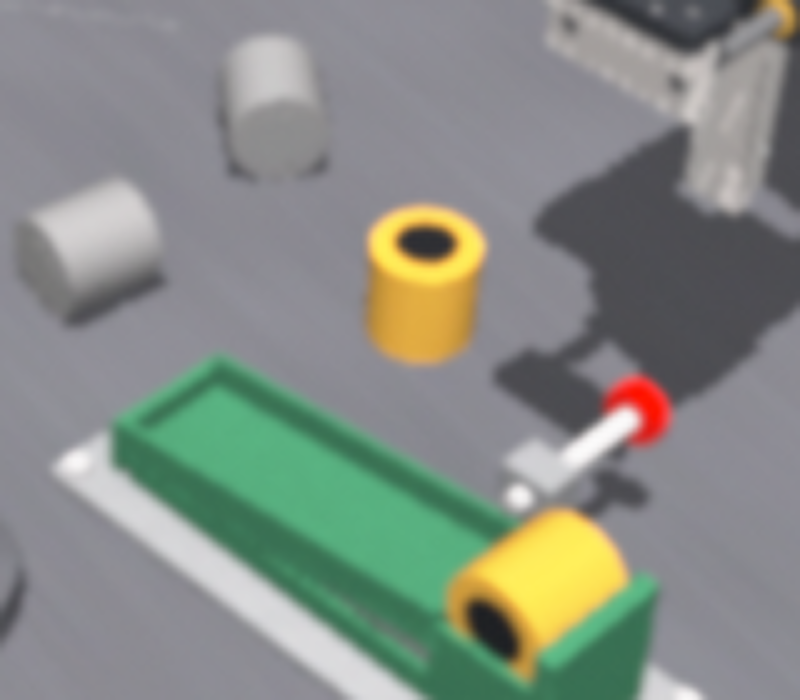

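View pics/t6.png

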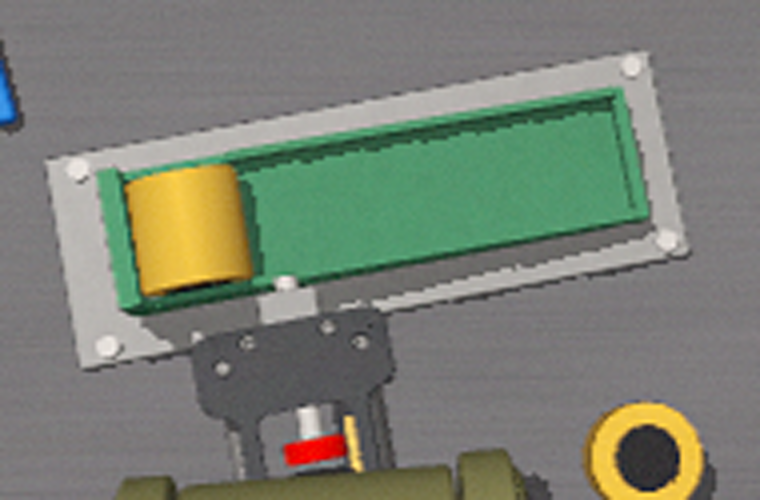

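Call:
arm_command(steps=[[0,[0,-0.15,3],0],[0,[0,0,3],0],[0,[0,0,2.2],0],[0,[0,0,1],0],[0,[0,0,0],0]])

```text
clock: 8.12
eef_pos: [404.2, 63.8, 58.4]
eef_rot: [-3.141, 0.003, 0.178]
wrist_force: [0.5, -0.3, 0.0]
finger_gap: 0.3
```

```bash
python3 -c "
from h import *
st(); snap('scene','s7',270,430,150,290,5)"
```

```text
8.1167 tcp [404.2  63.8  58.4] rack [-146.9   27.4   58.4] yaw [-3.141e+00  3.000e-03  1.780e-01] F [ 0.5 -0.3  0. ] 0.29650402460501346
```

View pics/s7.png

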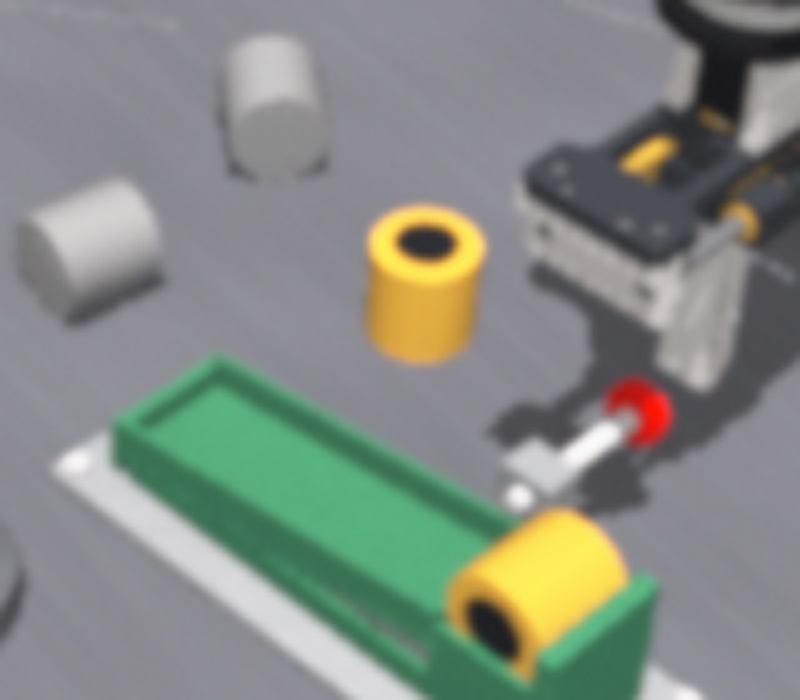

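Call:
arm_command(steps=[[0,[0.7,0,0.3],0],[0,[0.7,0,0],0],[0,[0.7,0,0],0],[0,[0.7,0,0],0],[0,[0.7,0,0],0]])

```text
clock: 8.58
eef_pos: [440.0, 70.6, 57.6]
eef_rot: [3.142, -0.0, 0.179]
wrist_force: [-3.2, -0.3, 2.3]
finger_gap: 0.7
```

Call:
arm_command(steps=[[0,[0.6,0,0],0],[0,[0.6,0,0],0],[0,[0.5,0,0],0],[0,[0.4,0,0],0],[0,[0.3,0,0],0]])

```text
clock: 9.0
eef_pos: [463.2, 74.9, 57.2]
eef_rot: [3.142, 0.0, 0.179]
wrist_force: [-2.5, -2.4, 2.4]
finger_gap: 0.4
```

```bash
python3 -c "
from h import *
st(); snap('scene','s8',270,430,150,290,5)"
```

```text
9.0 tcp [463.2  74.9  57.2] rack [-86.9  27.8  57.2] yaw [3.142 0.    0.179] F [-2.5 -2.4  2.4] 0.3758944282665313
```

View pics/s8.png

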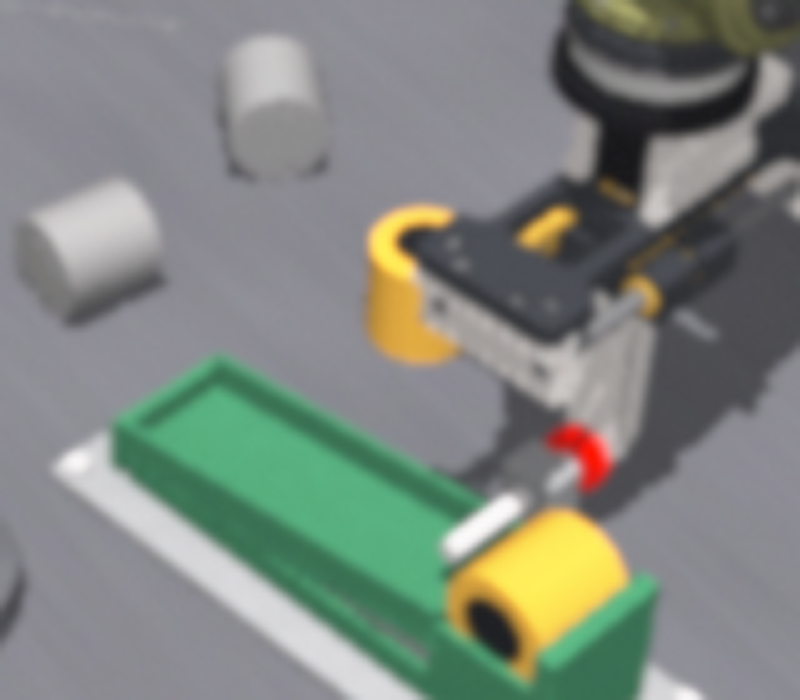

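Rod now crosses the gutter (crop 480,525) and the knob is about 10 mm short of home. I'll push on slowly and watch the force.

Call:
arm_command(steps=[[0,[0.2,0,0],0],[0,[0.2,0,0],0],[0,[0.1,0,0],0],[0,[0.1,0,0],0]])

```text
clock: 9.38
eef_pos: [468.6, 75.8, 57.2]
eef_rot: [-3.142, 0.0, 0.179]
wrist_force: [-4.3, -1.3, 0.3]
finger_gap: 0.7
```

Call:
arm_command(steps=[[0,[0.1,0,0],0],[0,[0.1,0,0],0]])

```text
clock: 9.55
eef_pos: [470.6, 76.2, 57.2]
eef_rot: [-3.142, 0.0, 0.179]
wrist_force: [-2.3, -1.0, 0.6]
finger_gap: 0.7
```

Call:
arm_command(steps=[[0,[0.1,0,0],0],[0,[0.05,0,0],0]])

```text
clock: 9.72
eef_pos: [471.0, 76.3, 57.1]
eef_rot: [-3.142, 0.003, 0.179]
wrist_force: [-14.0, -3.4, 10.3]
finger_gap: 0.8
```

Call:
arm_command(steps=[[0,[0.05,0,0],0],[0,[0.05,0,0],0]])

```text
clock: 9.88
eef_pos: [471.1, 76.3, 57.1]
eef_rot: [-3.141, 0.005, 0.179]
wrist_force: [-22.6, -6.0, 15.9]
finger_gap: 0.5
```

```bash
python3 -c "
from h import *
st(); snap('scene','s9',350,430,200,290,7)"
```

```text
9.8833 tcp [471.1  76.3  57.1] rack [-78.8  27.8  57.1] yaw [-3.141  0.005  0.179] F [-22.6  -6.   15.9] 0.4980047990924361
```

View pics/s9.png

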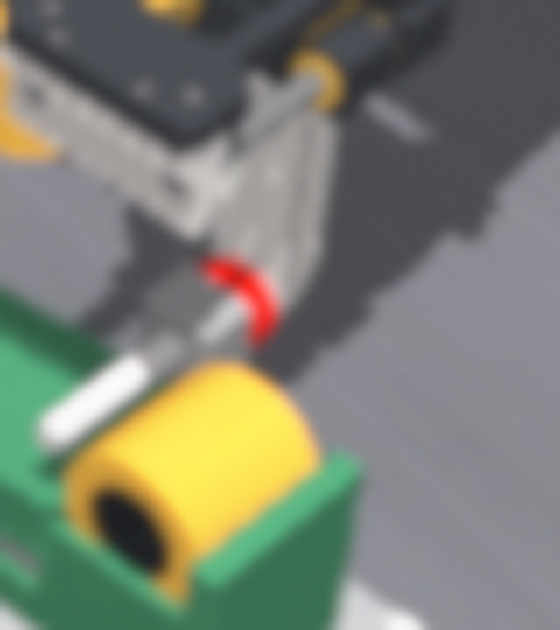

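Force rose sharply at rack x -78.8, against -78.5 expected for home, so the knob is on the block. Now I retreat.

Call:
arm_command(steps=[[0,[-0.6,0,0],0],[0,[-2,0,0],0],[0,[-3,0,0],0],[0,[0,0,-3.5],0],[0,[0,0,-3.5],0]])

```text
clock: 10.35
eef_pos: [415.8, 66.5, 126.9]
eef_rot: [-3.141, 0.004, 0.179]
wrist_force: [0.7, 0.4, 0.3]
finger_gap: 0.2
```

Call:
arm_command(steps=[[0,[0,0,-3.5],0],[0,[0,0,-3.5],0],[0,[-1.5,0,-1],0],[0,[0,0,0],0],[0,[0,0,0],0]])

```text
clock: 10.77
eef_pos: [403.5, 64.1, 207.4]
eef_rot: [3.141, -0.002, 0.179]
wrist_force: [0.3, 0.2, -0.9]
finger_gap: 0.5
```

```bash
python3 -c "
from h import *
st(); snap('scene','s10',270,430,150,290,5); snap('top','t10',170,470,160,370,2.6)"
```

```text
10.7667 tcp [403.5  64.1 207.4] rack [-147.6   27.8  207.4] yaw [ 3.141e+00 -2.000e-03  1.790e-01] F [ 0.3  0.2 -0.9] 0.4800169031535974
```

View pics/s10.png

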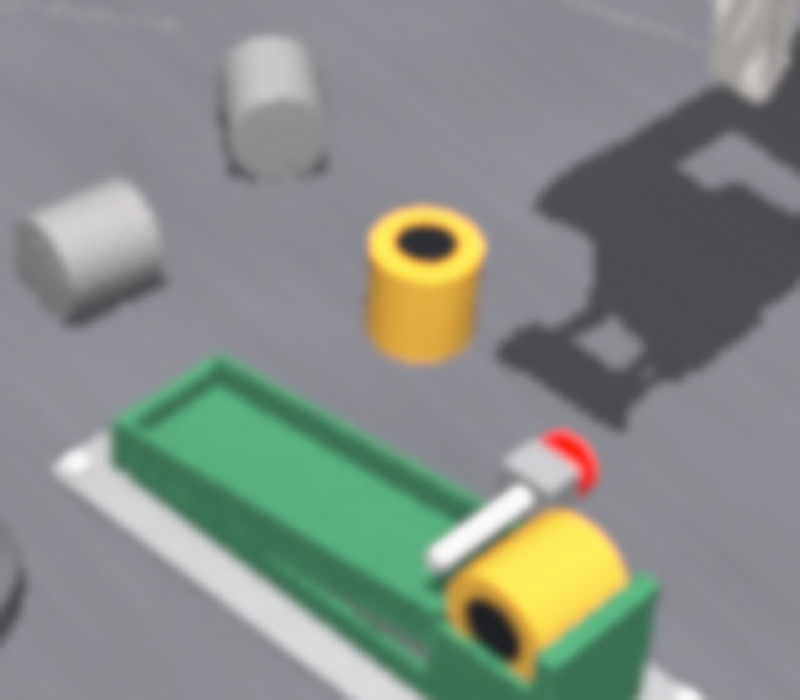

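View pics/t10.png

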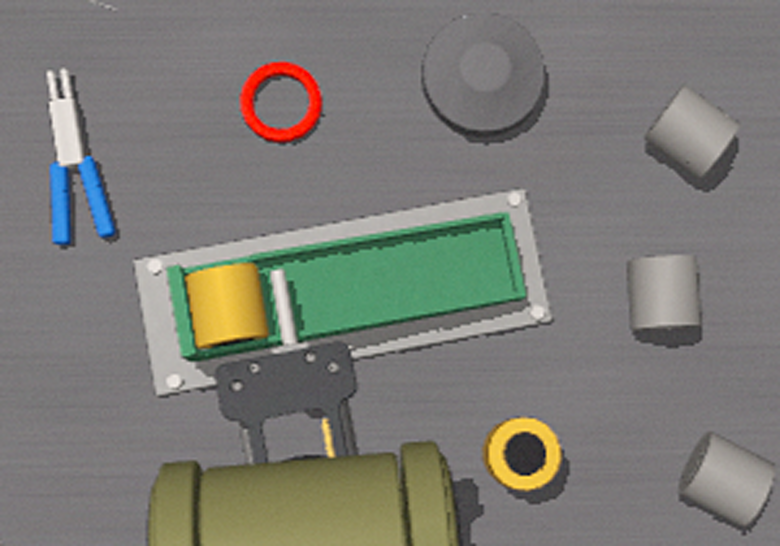

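Knob flush against the block (scene crop 575,465), rod across the gutter behind the seated bush (top crop 285,305), the other parts where they were, and the arm clear.

```bash
python3 -c "
from cell import manip
print(manip.sign_off())"
```

```text
the job is handed in; nothing more can be done
None
```

The bush is seated in the pocket with the bolt home behind it, and I handed the job in at about 11 s of the 54 s allowed. The sign-off reports no verdict, so this rests on my own checks.

- **Bush:** I pushed it up the gutter with the fingertips, at roughly 60 to 85 mm/s on the slope, until it dropped over the crest. The pictures show it lying straight across the pocket. My one attempt to measure its seated position from depth failed because the colour mask also picked up the arm, so the seating is confirmed only by eye.
- **Bolt:** I pushed the knob until the contact force rose to about 23 N. The tool was then at rack x -78.8 mm, against -78.5 mm expected for fully home. The pictures show the knob flush against its block and the rod across the gutter behind the bush.
- **Other parts:** the spare bush, seal ring, end cap and pliers look unmoved in the last pictures. I compared them by eye and did not measure them.
- **Robot:** it finished clear at about 207 mm height with near-zero wrist force.
- **Disagreement:** the two cameras placed the rack about 4 mm apart along its length. I used a pose between the two, and the knob's stop position agreed with it across the gutter. Along the length nothing gave me a precise check.

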